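# Seat the caps of a row of sample vials by running a fingertip along them

### The arm

A 7-joint arm with a two-finger parallel gripper is mounted at the origin on the work surface. World frame = base frame: x ahead of the robot, y to its left, z up, the work surface at z = 0. Lengths are in m, angles in degrees, forces in N, time in s.
With the tool pointing down it reaches from about 0.425 to 0.875 m from the base axis. Payload 4.7 kg.
Tool frame: the origin (TCP) lies midway between the tips of the shut fingers; the grasp point (between the pads) lies 19 mm behind it; z points along the fingers, y is the line along which they close (so a half turn about z gives the same grasp; the last joint's range is limited). The gripper opens to 87 mm and grips with 3 to 60 N. Pads are 19 mm wide; open, the fingers measure 117 mm over their backs; the gripper's body (75 mm by 190 mm) begins 51 mm behind the grasp point.
Start: joints at [64.234, 18.392, -4.016, 83.108, 1.295, 78.541, -3.26], TCP at [0.291, -0.581, 0.223] pointing down, gripper open.
Joint ranges: [-163.93, 163.93], [-17.29, 119.83], [-79.2, 71.16], [3.27, 140.29], [-89.18, 269.18], [5.43, 117.66], [-154.24, 154.24]. Speed limits (degrees/s): [147.25, 147.25, 180, 180, 180, 180, 180].

### API

Orientations are given as [roll, pitch, yaw] about the fixed x, y, z axes, in that order (R = Rz(yaw) Ry(pitch) Rx(roll)).
In Python, from cell import env gives the robot as it stands. The module is installed in compiled form; this text tells all that it offers.
- The arm moves only by the tool send_rows, never from a script. Its argument "series" is a list of rows, each an object with "travel": the shift along the tool's x, y, z in cm, a list of three; "dr": the turn, a rotation vector about the tool's x, y, z in degrees, a list of three; "claw": the finger opening in cm, from 0 to 8.7. In form: [{"travel": [tx, ty, tz], "dr": [wx, wy, wz], "claw": claw}, ...]. A call has 1 to 12 rows; each row is the pose to reach, as a shift and turn from the pose commanded when the call began, along the tool's axes at that moment; what a row does not reach only later rows make up. A row lasts 1/12 s, in which the tool goes at most 41.7 mm and 7.16 degrees, less where a joint would pass 70% of its speed; a pose out of reach is approached as far as the arm can. A call with a gripper value outside its range is refused whole. The fingers move at their own pace and stop on an object; "grip_force" is the grip in N (left out, the last holds). Time passes only in rows, so rows that repeat a pose let the fingers close. It gives the time, the measured TCP pose, the force and the opening at its end, in the units of the state.
- env.get_obs(): the state, without advancing time (a new reading comes with each control period).
- env.read_camera(name): name is "scene" or "top" or "wrist"; returns the picture (400x640x3 uint8, blue, green, red); there is no depth.
- env.calibration(name): a dict with "fx", "fy", "cx", "cy" (pixels), "distortion" ([k1, k2, p1, p2, k3] as OpenCV has them; the pictures are not rectified), "cam_to_world" (4x4, takes a point from camera to world coordinates). Camera axes: x right, y down, z forward; pixel columns grow to the right and rows downward; lengths in m; the calibration is good to about 2 mm. A picture is of the moment at which its call begins: read the wrist's pose just before it. calibration takes no time and is no camera call; for the wrist camera it gives the pose at the moment of the call.
- env.sign_off(): hands the job in, once; it reports no verdict.
The state is a dict: "time_s": time; "qpos": joint angles; "joint_velocities": joint speeds; "effort": joint torques, N m; "tool_pos": TCP position; "tool_rot": TCP orientation; "force": force on the tool from outside, world axes, zero at the start; "wrist_torque": the same for the moment, N m; "grip_width": finger opening in m.
Only numpy, scipy, OpenCV 4.12 (cv2) and the standard library are available. Lean on these libraries where they do the work, as an engineer would, in place of code of your own. Each camera call takes 0.05 s, during which the arm holds its last target. There are 200 camera calls.

### The job

Run the fingertips along the row of vials in the rack and push each raised snap cap gently down until it is fully seated, one after another in order, starting with the cap next to the rack's lifting handle and ending at the far end. Nothing is to be picked up: do not lift, shift or tip the rack, and leave the beaker, jar and timer standing where they are. Finish with the hand clear.

Things in the scene. Friction and masses are not known exactly. Their poses are not given: they have to be found in the camera images.
- rack: Loose vial rack, 1 kg: aluminium base 56 x 250 mm, 48 mm tall white frame, five upright glass vials in a straight row 40 mm apart, at y = +80 to -80 mm (x = 0), each with a blue cap. Only at the +y end, 50 mm beyond cap 1, stands a bent steel lifting handle (8 mm rod, 48 mm wide, 86 mm tall). Origin: underside, below the middle vial; y along the row to the handle, z up. Any yaw.
- cap1_top (a point): Centre of the flat top of cap 1 (next to the lifting handle). All caps are alike: 25 mm across, 14 mm tall. The point moves with the cap: 84 mm above the bench less the cap's joint value, so 81 to 84 mm at the start and 76 mm when fully seated.
- cap1 (a joint): How far cap 1 has been pushed straight down, in m: 0 = as far up as it goes, 0.008 = fully seated on the vial's shoulder (hard stop). Starts between 0 and 0.003. It slides with about 2 N of friction, has no spring and stays where it is left; it cannot be pulled off.
- cap2_top (a point): Centre of the flat top of cap 2 (counted from the handle end). All caps are alike: 25 mm across, 14 mm tall. The point moves with the cap: 84 mm above the bench less the cap's joint value, so 81 to 84 mm at the start and 76 mm when fully seated.
- cap2 (a joint): How far cap 2 has been pushed straight down, in m: 0 = as far up as it goes, 0.008 = fully seated on the vial's shoulder (hard stop). Starts between 0 and 0.003. It slides with about 2 N of friction, has no spring and stays where it is left; it cannot be pulled off.
- cap3_top (a point): Centre of the flat top of cap 3 (counted from the handle end). All caps are alike: 25 mm across, 14 mm tall. The point moves with the cap: 84 mm above the bench less the cap's joint value, so 81 to 84 mm at the start and 76 mm when fully seated.
- cap3 (a joint): How far cap 3 has been pushed straight down, in m: 0 = as far up as it goes, 0.008 = fully seated on the vial's shoulder (hard stop). Starts between 0 and 0.003. It slides with about 2 N of friction, has no spring and stays where it is left; it cannot be pulled off.
- cap4_top (a point): Centre of the flat top of cap 4 (counted from the handle end). All caps are alike: 25 mm across, 14 mm tall. The point moves with the cap: 84 mm above the bench less the cap's joint value, so 81 to 84 mm at the start and 76 mm when fully seated.
- cap4 (a joint): How far cap 4 has been pushed straight down, in m: 0 = as far up as it goes, 0.008 = fully seated on the vial's shoulder (hard stop). Starts between 0 and 0.003. It slides with about 2 N of friction, has no spring and stays where it is left; it cannot be pulled off.
- cap5_top (a point): Centre of the flat top of cap 5 (the far end of the row). All caps are alike: 25 mm across, 14 mm tall. The point moves with the cap: 84 mm above the bench less the cap's joint value, so 81 to 84 mm at the start and 76 mm when fully seated.
- cap5 (a joint): How far cap 5 has been pushed straight down, in m: 0 = as far up as it goes, 0.008 = fully seated on the vial's shoulder (hard stop). Starts between 0 and 0.003. It slides with about 2 N of friction, has no spring and stays where it is left; it cannot be pulled off.
- beaker: Bystander: open glass beaker, 58 mm across, 70 mm tall, loose; origin under its centre.
- jar: Bystander: small closed jar, 48 mm across, 75 mm tall, loose; origin under its centre.
- timer: Bystander: white bench timer block, 50 x 34 x 62 mm, standing loose; origin under its centre. The bystanders stand within 135 mm of the rack's origin, on both sides of the row, at least 30 mm clear of the frame.

How it is judged (in metres and radians):
On the way, in this order (a step that is already met when the one before it is completed fails the run):
1. cap 1 from the handle end is pushed fully down (within 1.5 mm), the later ones still raised (value of joint cap1 above 0.0065 m), for 0.1 s.
2. cap 2 from the handle end is pushed fully down (within 1.5 mm), the later ones still raised (value of joint cap2 above 0.0065 m), for 0.1 s.
3. cap 3 from the handle end is pushed fully down (within 1.5 mm), the later ones still raised (value of joint cap3 above 0.0065 m), for 0.1 s.
4. cap 4 from the handle end is pushed fully down (within 1.5 mm), the later ones still raised (value of joint cap4 above 0.0065 m), for 0.1 s.
5. cap 5 from the handle end is pushed fully down (within 1.5 mm), the later ones still raised (value of joint cap5 above 0.0065 m), for 0.1 s.
At the end, for the whole second after the job is handed in: All five caps are within 1.5 mm of fully seated (joint above 0.0065); the rack stands level and at rest within 20 mm of where it was; beaker, jar and timer stand upright within 20 mm of where they were (value of joint each of cap1, cap2, cap3, cap4, cap5 above 0.0065 m and angle between rack's own z axis and vertical below 0.05 rad and distance of each of rack, beaker, jar, timer from where it was at the start of the episode below 0.02 m and linear speed of rack below 0.01 m/s and angle between each of beaker, jar, timer's own z axis and vertical below 0.15 rad); the robot touches nothing.
It fails at once if the rack is lifted off the bench (over 8 mm) (height (world z) of rack above 0.008 m).
It fails at once if the rack is shifted by more than 20 mm (distance of rack from where it was at the start of the episode above 0.02 m).
It fails at once if the rack is tipped by more than 0.15 rad (angle between rack's own z axis and vertical above 0.15 rad).
It fails at once if the fingers press on the caps or rack with more than 40 N (contact force between the fingers and rack above 40 N).
It fails at once if the beaker, jar or timer is moved by more than 20 mm, lifted or knocked over (distance of any of beaker, jar, timer from where it was at the start of the episode above 0.02 m or angle between any of beaker, jar, timer's own z axis and vertical above 0.3 rad).
It also fails if it takes over 48 s, if anything falls off the work surface, if the arm or the gripper's body presses on something with over 40 N, if the wrist force passes 120 N, or if a joint passes its speed limit or range.

## Working session

There is one attempt and no reset: what is moved stays moved. The work goes in short steps, Python scripts to look and compute and a tool call to move; the robot and the scene stay as the last step left them, time stands still between calls to the robot, and variables do not carry over. Pictures are saved under pics/ and viewed, on a budget of 10 in all, crops included, one or two more only if the job needs it, and the job is handed in when it is done.

Besides the shell and the picture viewer there is one more tool, called as name(argument=value, ...) on one line, values as JSON. send_rows: Moves the arm, as the interface text tells. Its arguments: {"type":"object","properties":{"series":{"type":"array"},"grip_force":{"type":"number"}},"required":["series"]}

```bash
mkdir -p pics
python3 - <<'E'
from cell import env
import cv2,numpy as np
o=env.get_obs();print(o['time_s'],o['tool_pos'],o['tool_rot'],o['force'])
for n in("top","scene"):
    cv2.imwrite(f"pics/{n}0.png",env.read_camera(n)); c=env.calibration(n);print(n,c['fx'],c['distortion'],np.round(c['cam_to_world'],3).tolist())
E
```

```text
0.0 [ 0.29047445 -0.58086384  0.22148357] [-1.79891901e+02  7.93184628e-03  2.65751702e+01] [ 0.36570379 -0.74022222  0.84064274]
top 399.17827966303844 [-0.01699926  0.          0.          0.          0.        ] [[0.01, -0.983, 0.185, 0.417], [-1.0, -0.007, 0.015, 0.046], [-0.014, -0.185, -0.983, 0.725], [0.0, 0.0, 0.0, 1.0]]
scene 518.9004211340083 [-0.13552434  0.          0.          0.          0.        ] [[0.194, 0.806, -0.559, 1.078], [0.981, -0.163, 0.106, -0.035], [-0.006, -0.569, -0.822, 0.851], [0.0, 0.0, 0.0, 1.0]]
```

View pics/top0.png

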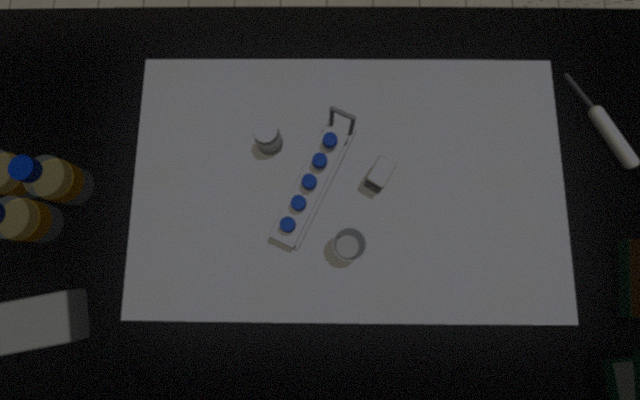

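View pics/scene0.png

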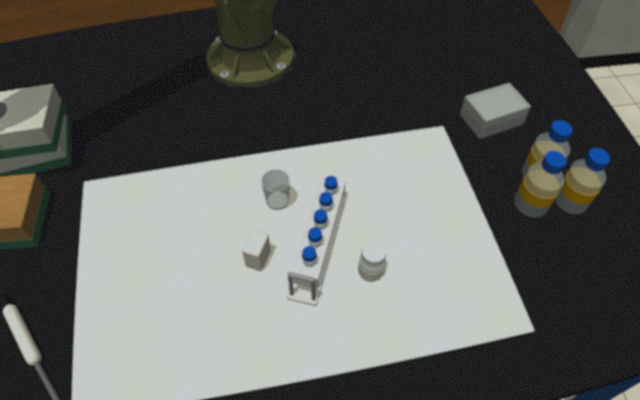

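The top view shows the five blue caps running from (330,140) by the handle (342,118) to (288,225). The jar is at (267,138), the timer at (380,173) and the beaker at (348,245). The scene view agrees, with the handle nearest that camera.

```bash
cat > h.py <<'E'
from cell import env
import cv2,numpy as np
def ray(c,px):
    K=np.array([[c['fx'],0,c['cx']],[0,c['fy'],c['cy']],[0,0,1]])
    p=cv2.undistortPoints(np.array(px,float).reshape(-1,1,2),K,np.array(c['distortion']))[:,0]
    T=np.array(c['cam_to_world']);return T[:3,3],np.c_[p,np.ones(len(p))]@T[:3,:3].T
def plane(c,px,z):
    o,d=ray(c,px);return o+d*((z-o[2])/d[:,2])[:,None]
def blobs(im,lo=20):
    h=cv2.cvtColor(im,cv2.COLOR_BGR2HSV);m=cv2.inRange(h,(105,130,50),(130,255,255))
    n,l,s,ce=cv2.connectedComponentsWithStats(m);return [(ce[i],s[i]) for i in range(1,n) if s[i][4]>lo]
def tri(c1,p1,c2,p2):
    o1,d1=ray(c1,[p1]);o2,d2=ray(c2,[p2]);d1=d1[0];d2=d2[0]
    s=np.linalg.lstsq(np.c_[d1,-d2],o2-o1,rcond=None)[0];a=o1+s[0]*d1;b=o2+s[1]*d2
    return (a+b)/2,np.linalg.norm(a-b)
E
python3 - <<'E'
from h import *
np.set_printoptions(precision=4,suppress=True)
t=cv2.imread('pics/top0.png');s=cv2.imread('pics/scene0.png');ct=env.calibration('top');cs=env.calibration('scene')
T=[b[0] for b in blobs(t) if 200<b[0][0]<400 and b[1][4]<400];S=[b[0] for b in blobs(s) if 200<b[0][0]<400]
T.sort(key=lambda p:p[1]);S.sort(key=lambda p:-p[1])
print(np.array(T),np.array(S))
for a,b in zip(T,S): print(plane(ct,[a],.078)[0],plane(cs,[b],.076)[0],*tri(ct,a,cs,b))
for n,p,z in(("handle",(331,110),.086),("handle",(354,117),.086),("jar",(266,133),.075),("timer",(383,167),.062),("beaker",(350,241),.07)):print(n,plane(ct,[p],z)[0])
for n,p,z in(("jar",(374,254),.075),("timer",(258,241),.062),("beaker",(276,180),.07)):print('scene',n,plane(cs,[p],z)[0])
E
```

```text
[[329.7021 139.078 ]
 [319.2603 159.6233]
 [308.7771 180.9873]
 [298.0458 202.3203]
 [287.2138 223.9748]] [[308.84   253.5333]
 [314.6338 234.4155]
 [320.3704 216.1704]
 [325.6357 198.6434]
 [330.5789 182.5088]]
[0.6381 0.0337 0.078 ] [0.6388 0.0331 0.076 ] [0.6388 0.0334 0.0759] 0.0005094405750763364
[0.6019 0.0511 0.078 ] [0.6028 0.0503 0.076 ] [0.6026 0.0507 0.0755] 0.000767787059351425
[0.565  0.0682 0.078 ] [0.5669 0.0678 0.076 ] [0.5658 0.0682 0.0743] 0.00029531360444786677
[0.5289 0.0854 0.078 ] [0.5307 0.085  0.076 ] [0.5296 0.0854 0.0743] 0.0003458554473206343
[0.493  0.1024 0.078 ] [0.4958 0.1017 0.076 ] [0.4936 0.1026 0.073 ] 0.0005401581628929097
handle [0.687  0.0318 0.086 ]
handle [ 0.6746 -0.0071  0.086 ]
jar [0.6494 0.1426 0.075 ]
timer [ 0.5941 -0.0579  0.062 ]
beaker [ 0.4669 -0.0002  0.07  ]
scene jar [0.6614 0.1428 0.075 ]
scene timer [ 0.588  -0.0496  0.062 ]
scene beaker [0.4647 0.0021 0.07  ]
```

send_rows(series=[{"travel": [1, -0.7, 0], "dr": [0, 0, 0], "claw": 0}, {"travel": [3, -2, 0], "dr": [0, 0, 0], "claw": 0}, {"travel": [6, -4, 0], "dr": [0, 0, 0], "claw": 0}, {"travel": [9, -6, 0], "dr": [0, 0, 0], "claw": 0}, {"travel": [12, -8, 0], "dr": [0, 0, 0], "claw": 0}, {"travel": [15, -10, 0], "dr": [0, 0, 0], "claw": 0}, {"travel": [18, -12, 0], "dr": [0, 0, 0], "claw": 0}, {"travel": [21, -14, 0], "dr": [0, 0, 0], "claw": 0}, {"travel": [24, -16, 0], "dr": [0, 0, 0], "claw": 0}, {"travel": [27, -18, 0], "dr": [0, 0, 0], "claw": 0}, {"travel": [30, -20, 0], "dr": [0, 0, 0], "claw": 0}, {"travel": [33, -22, 0], "dr": [0, 0, 0], "claw": 0}], grip_force=10)

```text
time_s: 1.1
tool_pos: [0.4878, -0.2342, 0.2225]
tool_rot: [180.0, 0.0, 26.6]
force: [0.7, -1.4, -0.4]
grip_width: 0.0146
```

send_rows(series=[{"travel": [3, -2, 0], "dr": [0, 0, 0], "claw": 0}, {"travel": [6, -4, 0], "dr": [0, 0, 0], "claw": 0}, {"travel": [9, -6, 0], "dr": [0, 0, 0], "claw": 0}, {"travel": [12, -8, 0], "dr": [0, 0, 0], "claw": 0}, {"travel": [15, -10, 0], "dr": [0, 0, 0], "claw": 0}, {"travel": [18, -12.5, 0], "dr": [0, 0, 0], "claw": 0}, {"travel": [21, -14.5, 0], "dr": [0, 0, 0], "claw": 0}, {"travel": [23, -16, 0], "dr": [0, 0, 0], "claw": 0}, {"travel": [24.5, -17, 0], "dr": [0, 0, 0], "claw": 0}, {"travel": [25.6, -17.4, 0], "dr": [0, 0, 0], "claw": 0}, {"travel": [25.6, -17.4, 0], "dr": [0, 0, 0], "claw": 0}, {"travel": [25.6, -17.4, 0], "dr": [0, 0, 0], "claw": 0}])

```text
time_s: 2.1
tool_pos: [0.6382, 0.0331, 0.2221]
tool_rot: [180.0, 0.1, 26.6]
force: [-0.1, 0.3, -0.4]
grip_width: 0.001
```

```bash
cat > d.py <<'E'
from h import *
import sys
caps=np.array([[.6386,.0334],[.6025,.0506],[.566,.068],[.5296,.0852],[.494,.1025]])
o=env.get_obs();from scipy.spatial.transform import Rotation as R
M=R.from_euler('xyz',o['tool_rot'],degrees=True).as_matrix()
print(o['time_s'],o['tool_pos'],o['tool_rot'],o['force'],o['grip_width'])
for k in range(5):
    w=np.r_[caps[k],.085]-o['tool_pos'];print(k+1,np.round(M.T@w*100,2))
E
python3 d.py
python3 - <<'E'
from h import *
cv2.imwrite('pics/w1.png',env.read_camera('wrist'))
E
```

```text
2.1 [0.6382402  0.03307599 0.22212119] [1.79994438e+02 6.97966041e-02 2.66038398e+01] [-0.14678594  0.26070782 -0.44111194] 0.0010370855827993787
1 [ 6.000e-02 -1.000e-02  1.371e+01]
2 [-2.39 -3.17 13.71]
3 [-4.88 -6.36 13.72]
4 [-7.36 -9.53 13.72]
5 [ -9.77 -12.67  13.72]
```

View pics/w1.png

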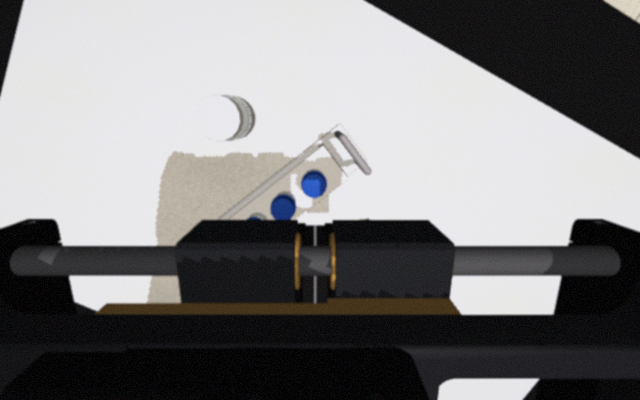

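The wrist view shows cap 1 at (314,184), cap 2 at (283,207) and the handle at (347,155), with the shut fingers in front. I'll check cap 1 against this view, then go down.

Run:
```python
from h import *
im=cv2.imread('pics/w1.png');c=env.calibration('wrist')
for b in blobs(im,80): print(b[0],b[1],plane(c,[b[0]],.081)[0].round(4))
```

```text
[313.47599165 183.83924843] [302 172  24  25 479] [0.6396 0.0348 0.081 ]
[282.77870564 207.36534447] [271 195  24  25 479] [0.6044 0.0516 0.081 ]
```

send_rows(series=[{"travel": [0, 0, 1], "dr": [0, 0, 0], "claw": 0}, {"travel": [0, 0, 3], "dr": [0, 0, 0], "claw": 0}, {"travel": [0, 0, 5], "dr": [0, 0, 0], "claw": 0}, {"travel": [0, 0, 7], "dr": [0, 0, 0], "claw": 0}, {"travel": [0, 0, 9], "dr": [0, 0, 0], "claw": 0}, {"travel": [0, 0, 10.5], "dr": [0, 0, 0], "claw": 0}, {"travel": [0, 0, 11.5], "dr": [0, 0, 0], "claw": 0}, {"travel": [0, 0, 12], "dr": [0, 0, 0], "claw": 0}, {"travel": [0, 0, 12], "dr": [0, 0, 0], "claw": 0}, {"travel": [0, 0, 12], "dr": [0, 0, 0], "claw": 0}])

```text
time_s: 2.98
tool_pos: [0.6389, 0.0327, 0.103]
tool_rot: [180.0, -0.0, 26.5]
force: [-0.3, -0.3, 0.7]
grip_width: 0.0005
```

```bash
python3 d.py
python3 - <<'E'
from h import *
for n in('scene','top','wrist'):
    im=env.read_camera(n);c=env.calibration(n)
    cv2.imwrite(f'pics/{n}2.png',im)
a=cv2.imread('pics/scene2.png')[130:310,200:420];b=cv2.imread('pics/wrist2.png')
a=cv2.resize(a,(400,327));b=cv2.resize(b,(400,250))
cv2.imwrite('pics/m2.png',np.vstack([a,b]))
E
```

```text
2.9833 [0.63887677 0.03266583 0.10304947] [ 1.79968340e+02 -3.31326837e-02  2.65322190e+01] [-0.31113375 -0.31985057  0.71881766] 0.0004921405411521342
1 [ 0.01 -0.08  1.8 ]
2 [-2.45 -3.23  1.8 ]
3 [-4.94 -6.42  1.8 ]
4 [-7.43 -9.58  1.8 ]
5 [ -9.84 -12.72   1.79]
```

View pics/m2.png

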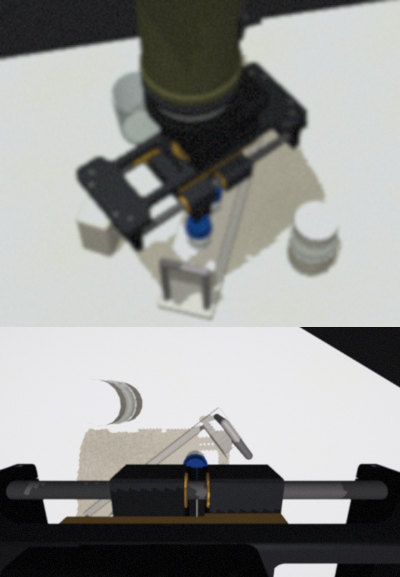

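The scene view has the fingertips directly over cap 1, with the handle and bystanders clear. The wrist view agrees. Pressing slowly.

send_rows(series=[{"travel": [0, -0.1, 0.4], "dr": [0, 0, 0], "claw": 0}, {"travel": [0, -0.1, 0.8], "dr": [0, 0, 0], "claw": 0}, {"travel": [0, -0.1, 1.2], "dr": [0, 0, 0], "claw": 0}, {"travel": [0, -0.1, 1.5], "dr": [0, 0, 0], "claw": 0}, {"travel": [0, -0.1, 1.7], "dr": [0, 0, 0], "claw": 0}, {"travel": [0, -0.1, 1.8], "dr": [0, 0, 0], "claw": 0}, {"travel": [0, -0.1, 1.9], "dr": [0, 0, 0], "claw": 0}, {"travel": [0, -0.1, 2.0], "dr": [0, 0, 0], "claw": 0}, {"travel": [0, -0.1, 2.1], "dr": [0, 0, 0], "claw": 0}, {"travel": [0, -0.1, 2.2], "dr": [0, 0, 0], "claw": 0}])

```text
time_s: 3.97
tool_pos: [0.6382, 0.0341, 0.0808]
tool_rot: [180.0, -0.0, 26.6]
force: [-1.0, -0.6, 2.6]
grip_width: 0.0004
```

send_rows(series=[{"travel": [0, 0, 0.05], "dr": [0, 0, 0], "claw": 0}, {"travel": [0, 0, 0.1], "dr": [0, 0, 0], "claw": 0}, {"travel": [0, 0, 0.15], "dr": [0, 0, 0], "claw": 0}, {"travel": [0, 0, 0.2], "dr": [0, 0, 0], "claw": 0}, {"travel": [0, 0, 0.2], "dr": [0, 0, 0], "claw": 0}])

```text
time_s: 4.38
tool_pos: [0.6382, 0.0341, 0.0785]
tool_rot: [180.0, -0.0, 26.6]
force: [-0.2, 0.0, 1.0]
grip_width: 0.0004
```

send_rows(series=[{"travel": [0, 0, 0.05], "dr": [0, 0, 0], "claw": 0}, {"travel": [0, 0, 0.1], "dr": [0, 0, 0], "claw": 0}, {"travel": [0, 0, 0.15], "dr": [0, 0, 0], "claw": 0}, {"travel": [0, 0, 0.2], "dr": [0, 0, 0], "claw": 0}, {"travel": [0, 0, 0.2], "dr": [0, 0, 0], "claw": 0}])

```text
time_s: 4.8
tool_pos: [0.6382, 0.034, 0.0765]
tool_rot: [180.0, -0.0, 26.6]
force: [-1.0, -0.8, 2.0]
grip_width: 0.0008
```

send_rows(series=[{"travel": [0, 0, 0.05], "dr": [0, 0, 0], "claw": 0}, {"travel": [0, 0, 0.05], "dr": [0, 0, 0], "claw": 0}])

```text
time_s: 4.97
tool_pos: [0.6382, 0.0341, 0.0765]
tool_rot: [180.0, 0.0, 26.6]
force: [-1.3, -1.0, 5.1]
grip_width: 0.0007
```

send_rows(series=[{"travel": [0, 0, 0.05], "dr": [0, 0, 0], "claw": 0}, {"travel": [0, 0, 0.05], "dr": [0, 0, 0], "claw": 0}])

```text
time_s: 5.13
tool_pos: [0.6382, 0.0341, 0.0765]
tool_rot: [180.0, -0.0, 26.6]
force: [-3.5, -0.8, 7.3]
grip_width: 0.0002
```

send_rows(series=[{"travel": [0, 0, 0.05], "dr": [0, 0, 0], "claw": 0}, {"travel": [0, 0, 0.05], "dr": [0, 0, 0], "claw": 0}])

```text
time_s: 5.3
tool_pos: [0.6382, 0.0341, 0.0764]
tool_rot: [180.0, -0.0, 26.6]
force: [-4.2, -0.9, 9.1]
grip_width: 0.0004
```

Hard stop reached at z = 0.0764 with the force climbing to 9 N, so cap 1 is seated. Lifting and moving to cap 2.

send_rows(series=[{"travel": [0, 0, -0.6], "dr": [0, 0, 0], "claw": 0}, {"travel": [0, 0, -1.6], "dr": [0, 0, 0], "claw": 0}, {"travel": [0, 0, -2.2], "dr": [0, 0, 0], "claw": 0}, {"travel": [-0.6, -0.8, -2.2], "dr": [0, 0, 0], "claw": 0}, {"travel": [-1.5, -1.9, -2.2], "dr": [0, 0, 0], "claw": 0}, {"travel": [-2.2, -2.8, -2.2], "dr": [0, 0, 0], "claw": 0}, {"travel": [-2.5, -3.2, -2.2], "dr": [0, 0, 0], "claw": 0}, {"travel": [-2.5, -3.2, -2.2], "dr": [0, 0, 0], "claw": 0}, {"travel": [-2.5, -3.2, -2.2], "dr": [0, 0, 0], "claw": 0}])

```text
time_s: 6.05
tool_pos: [0.6015, 0.0514, 0.0971]
tool_rot: [180.0, -0.0, 26.6]
force: [-0.3, -0.4, -0.6]
grip_width: 0.0009
```

```bash
python3 d.py
python3 - <<'E'
from h import *
im=env.read_camera('scene');cv2.imwrite('pics/s3.png',im)
print(blobs(im))
cv2.imwrite('pics/s3c.png',cv2.resize(im[130:310,200:420],None,fx=3,fy=3))
E
```

```text
6.05 [0.60150479 0.05144409 0.0971491 ] [ 1.79960932e+02 -1.77574310e-02  2.65909441e+01] [-0.27549619 -0.35517948 -0.61530036] 0.0008570635213420493
1 [2.51 3.27 1.22]
2 [0.05 0.12 1.22]
3 [-2.43 -3.07  1.21]
4 [-4.92 -6.24  1.21]
5 [-7.33 -9.38  1.21]
[(array([560.39344262, 130.00936768]), array([549, 119,  24,  23, 427], dtype=int32)), (array([597.53846154, 158.16703297]), array([586, 147,  25,  24, 455], dtype=int32)), (array([554.2997543 , 161.70515971]), array([543, 151,  25,  22, 407], dtype=int32)), (array([314.51754386, 235.51754386]), array([309, 230,  12,  12, 114], dtype=int32)), (array([308.92465753, 255.80136986]), array([303, 249,  13,  14, 146], dtype=int32)), (array([607.79912664, 390.4628821 ]), array([577, 377,  63,  23, 458], dtype=int32))]
```

View pics/s3c.png

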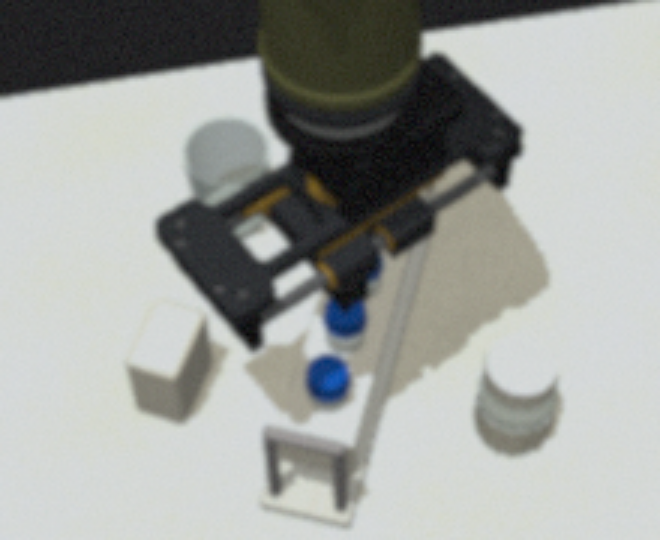

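Cap 1 has sunk by about 2.3 px and the rack and bystanders haven't moved. The tip is over cap 2 at crop (345,318). The same depth of 2.2 cm should seat it.

send_rows(series=[{"travel": [0, 0.05, 0.5], "dr": [0, 0, 0], "claw": 0}, {"travel": [0, 0.1, 0.9], "dr": [0, 0, 0], "claw": 0}, {"travel": [0, 0.1, 1.1], "dr": [0, 0, 0], "claw": 0}, {"travel": [0, 0.1, 1.25], "dr": [0, 0, 0], "claw": 0}, {"travel": [0, 0.1, 1.4], "dr": [0, 0, 0], "claw": 0}, {"travel": [0, 0.1, 1.55], "dr": [0, 0, 0], "claw": 0}, {"travel": [0, 0.1, 1.65], "dr": [0, 0, 0], "claw": 0}, {"travel": [0, 0.1, 1.75], "dr": [0, 0, 0], "claw": 0}, {"travel": [0, 0.1, 1.85], "dr": [0, 0, 0], "claw": 0}, {"travel": [0, 0.1, 1.95], "dr": [0, 0, 0], "claw": 0}, {"travel": [0, 0.1, 2.05], "dr": [0, 0, 0], "claw": 0}, {"travel": [0, 0.1, 2.05], "dr": [0, 0, 0], "claw": 0}])

```text
time_s: 7.1
tool_pos: [0.6021, 0.0506, 0.0765]
tool_rot: [180.0, -0.0, 26.6]
force: [0.0, -1.7, 0.7]
grip_width: 0.0006
```

send_rows(series=[{"travel": [0, 0, 0.05], "dr": [0, 0, 0], "claw": 0}, {"travel": [0, 0, 0.1], "dr": [0, 0, 0], "claw": 0}, {"travel": [0, 0, 0.15], "dr": [0, 0, 0], "claw": 0}, {"travel": [0, 0, 0.15], "dr": [0, 0, 0], "claw": 0}])

```text
time_s: 7.43
tool_pos: [0.6021, 0.0506, 0.0764]
tool_rot: [180.0, -0.0, 26.6]
force: [-3.3, -1.0, 9.4]
grip_width: 0.0008
```

send_rows(series=[{"travel": [0, 0, -0.6], "dr": [0, 0, 0], "claw": 0}, {"travel": [0, 0, -1.6], "dr": [0, 0, 0], "claw": 0}, {"travel": [0, 0, -2.2], "dr": [0, 0, 0], "claw": 0}, {"travel": [-0.6, -0.8, -2.2], "dr": [0, 0, 0], "claw": 0}, {"travel": [-1.5, -1.9, -2.2], "dr": [0, 0, 0], "claw": 0}, {"travel": [-2.2, -2.8, -2.2], "dr": [0, 0, 0], "claw": 0}, {"travel": [-2.45, -3.15, -2.2], "dr": [0, 0, 0], "claw": 0}, {"travel": [-2.45, -3.15, -2.2], "dr": [0, 0, 0], "claw": 0}, {"travel": [-2.45, -3.15, -2.2], "dr": [0, 0, 0], "claw": 0}])

```text
time_s: 8.18
tool_pos: [0.566, 0.0678, 0.0971]
tool_rot: [180.0, -0.0, 26.6]
force: [0.1, -0.7, 0.2]
grip_width: 0.0002
```

send_rows(series=[{"travel": [0, 0, 0.5], "dr": [0, 0, 0], "claw": 0}, {"travel": [0, 0, 0.9], "dr": [0, 0, 0], "claw": 0}, {"travel": [0, 0, 1.1], "dr": [0, 0, 0], "claw": 0}, {"travel": [0, 0, 1.25], "dr": [0, 0, 0], "claw": 0}, {"travel": [0, 0, 1.4], "dr": [0, 0, 0], "claw": 0}, {"travel": [0, 0, 1.55], "dr": [0, 0, 0], "claw": 0}, {"travel": [0, 0, 1.65], "dr": [0, 0, 0], "claw": 0}, {"travel": [0, 0, 1.75], "dr": [0, 0, 0], "claw": 0}, {"travel": [0, 0, 1.85], "dr": [0, 0, 0], "claw": 0}, {"travel": [0, 0, 1.95], "dr": [0, 0, 0], "claw": 0}, {"travel": [0, 0, 2.05], "dr": [0, 0, 0], "claw": 0}, {"travel": [0, 0, 2.05], "dr": [0, 0, 0], "claw": 0}])

```text
time_s: 9.18
tool_pos: [0.566, 0.0677, 0.0765]
tool_rot: [180.0, -0.0, 26.6]
force: [-0.3, -0.4, 0.4]
grip_width: 0.0007
```

send_rows(series=[{"travel": [0, 0, 0.05], "dr": [0, 0, 0], "claw": 0}, {"travel": [0, 0, 0.1], "dr": [0, 0, 0], "claw": 0}, {"travel": [0, 0, 0.15], "dr": [0, 0, 0], "claw": 0}, {"travel": [0, 0, 0.15], "dr": [0, 0, 0], "claw": 0}])

```text
time_s: 9.52
tool_pos: [0.5661, 0.0677, 0.0764]
tool_rot: [180.0, 0.0, 26.6]
force: [-4.1, -1.2, 10.7]
grip_width: 0.0006
```

Cap 3 stops at the same depth with 10.7 N. Moving to cap 4.

send_rows(series=[{"travel": [0, 0, -0.6], "dr": [0, 0, 0], "claw": 0}, {"travel": [0, 0, -1.6], "dr": [0, 0, 0], "claw": 0}, {"travel": [0, 0, -2.2], "dr": [0, 0, 0], "claw": 0}, {"travel": [-0.6, -0.8, -2.2], "dr": [0, 0, 0], "claw": 0}, {"travel": [-1.5, -1.9, -2.2], "dr": [0, 0, 0], "claw": 0}, {"travel": [-2.2, -2.8, -2.2], "dr": [0, 0, 0], "claw": 0}, {"travel": [-2.45, -3.2, -2.2], "dr": [0, 0, 0], "claw": 0}, {"travel": [-2.45, -3.2, -2.2], "dr": [0, 0, 0], "claw": 0}, {"travel": [-2.45, -3.2, -2.2], "dr": [0, 0, 0], "claw": 0}])

```text
time_s: 10.27
tool_pos: [0.5297, 0.0855, 0.0971]
tool_rot: [180.0, -0.0, 26.6]
force: [0.2, 0.2, 0.6]
grip_width: 0.0007
```

send_rows(series=[{"travel": [0, 0, 0.5], "dr": [0, 0, 0], "claw": 0}, {"travel": [0, 0, 0.9], "dr": [0, 0, 0], "claw": 0}, {"travel": [0, 0, 1.1], "dr": [0, 0, 0], "claw": 0}, {"travel": [0, 0, 1.25], "dr": [0, 0, 0], "claw": 0}, {"travel": [0, 0, 1.4], "dr": [0, 0, 0], "claw": 0}, {"travel": [0, 0, 1.55], "dr": [0, 0, 0], "claw": 0}, {"travel": [0, 0, 1.65], "dr": [0, 0, 0], "claw": 0}, {"travel": [0, 0, 1.75], "dr": [0, 0, 0], "claw": 0}, {"travel": [0, 0, 1.85], "dr": [0, 0, 0], "claw": 0}, {"travel": [0, 0, 1.95], "dr": [0, 0, 0], "claw": 0}, {"travel": [0, 0, 2.05], "dr": [0, 0, 0], "claw": 0}, {"travel": [0, 0, 2.05], "dr": [0, 0, 0], "claw": 0}])

```text
time_s: 11.27
tool_pos: [0.5298, 0.0854, 0.0765]
tool_rot: [180.0, -0.0, 26.6]
force: [0.1, -1.4, 0.9]
grip_width: 0.0002
```

send_rows(series=[{"travel": [0, 0, 0.05], "dr": [0, 0, 0], "claw": 0}, {"travel": [0, 0, 0.1], "dr": [0, 0, 0], "claw": 0}, {"travel": [0, 0, 0.15], "dr": [0, 0, 0], "claw": 0}, {"travel": [0, 0, 0.15], "dr": [0, 0, 0], "claw": 0}])

```text
time_s: 11.6
tool_pos: [0.5298, 0.0854, 0.0764]
tool_rot: [180.0, 0.0, 26.6]
force: [-5.0, -1.7, 10.2]
grip_width: 0.0003
```

Cap 4 is seated, with the same stop at 10.2 N. Moving to cap 5.

send_rows(series=[{"travel": [0, 0, -0.6], "dr": [0, 0, 0], "claw": 0}, {"travel": [0, 0, -1.6], "dr": [0, 0, 0], "claw": 0}, {"travel": [0, 0, -2.2], "dr": [0, 0, 0], "claw": 0}, {"travel": [-0.6, -0.8, -2.2], "dr": [0, 0, 0], "claw": 0}, {"travel": [-1.5, -1.9, -2.2], "dr": [0, 0, 0], "claw": 0}, {"travel": [-2.2, -2.8, -2.2], "dr": [0, 0, 0], "claw": 0}, {"travel": [-2.45, -3.15, -2.2], "dr": [0, 0, 0], "claw": 0}, {"travel": [-2.45, -3.15, -2.2], "dr": [0, 0, 0], "claw": 0}, {"travel": [-2.45, -3.15, -2.2], "dr": [0, 0, 0], "claw": 0}])

```text
time_s: 12.35
tool_pos: [0.4938, 0.1026, 0.0971]
tool_rot: [180.0, -0.0, 26.6]
force: [-0.2, 0.5, -0.3]
grip_width: 0.0007
```

send_rows(series=[{"travel": [0, 0, 0.5], "dr": [0, 0, 0], "claw": 0}, {"travel": [0, 0, 0.9], "dr": [0, 0, 0], "claw": 0}, {"travel": [0, 0, 1.1], "dr": [0, 0, 0], "claw": 0}, {"travel": [0, 0, 1.25], "dr": [0, 0, 0], "claw": 0}, {"travel": [0, 0, 1.4], "dr": [0, 0, 0], "claw": 0}, {"travel": [0, 0, 1.55], "dr": [0, 0, 0], "claw": 0}, {"travel": [0, 0, 1.65], "dr": [0, 0, 0], "claw": 0}, {"travel": [0, 0, 1.75], "dr": [0, 0, 0], "claw": 0}, {"travel": [0, 0, 1.85], "dr": [0, 0, 0], "claw": 0}, {"travel": [0, 0, 1.95], "dr": [0, 0, 0], "claw": 0}, {"travel": [0, 0, 2.05], "dr": [0, 0, 0], "claw": 0}, {"travel": [0, 0, 2.05], "dr": [0, 0, 0], "claw": 0}])

```text
time_s: 13.35
tool_pos: [0.4938, 0.1026, 0.0765]
tool_rot: [180.0, -0.0, 26.6]
force: [-1.0, -0.9, 1.0]
grip_width: 0.0003
```

send_rows(series=[{"travel": [0, 0, 0.05], "dr": [0, 0, 0], "claw": 0}, {"travel": [0, 0, 0.1], "dr": [0, 0, 0], "claw": 0}, {"travel": [0, 0, 0.15], "dr": [0, 0, 0], "claw": 0}, {"travel": [0, 0, 0.15], "dr": [0, 0, 0], "claw": 0}])

```text
time_s: 13.68
tool_pos: [0.4938, 0.1026, 0.0764]
tool_rot: [180.0, 0.0, 26.6]
force: [-4.4, -1.1, 11.5]
grip_width: 0.0006
```

send_rows(series=[{"travel": [0, 0, -1], "dr": [0, 0, 0], "claw": 0}, {"travel": [0, 0, -3], "dr": [0, 0, 0], "claw": 0}, {"travel": [0, 0, -6], "dr": [0, 0, 0], "claw": 0}, {"travel": [0, 0, -9], "dr": [0, 0, 0], "claw": 0}, {"travel": [0, 0, -12], "dr": [0, 0, 0], "claw": 0}, {"travel": [0, 0, -14], "dr": [0, 0, 0], "claw": 0}, {"travel": [-1, 1.5, -15], "dr": [0, 0, 0], "claw": 0}, {"travel": [-2.5, 4, -15], "dr": [0, 0, 0], "claw": 0}, {"travel": [-4, 6.5, -15], "dr": [0, 0, 0], "claw": 0}, {"travel": [-6, 9.5, -15], "dr": [0, 0, 0], "claw": 0}, {"travel": [-8, 12.5, -15], "dr": [0, 0, 0], "claw": 0}, {"travel": [-9.5, 15, -15], "dr": [0, 0, 0], "claw": 0}])

```text
time_s: 14.68
tool_pos: [0.4752, -0.0767, 0.2254]
tool_rot: [179.9, -0.0, 26.5]
force: [0.3, -0.7, -0.2]
grip_width: 0.0004
```

send_rows(series=[{"travel": [-1.5, 2.5, 0], "dr": [0, 0, 0], "claw": 0}, {"travel": [-3, 5, 0], "dr": [0, 0, 0], "claw": 0}, {"travel": [-4.5, 7.5, 0], "dr": [0, 0, 0], "claw": 0}, {"travel": [-6, 10, 0], "dr": [0, 0, 0], "claw": 0}, {"travel": [-7.5, 12.5, 0], "dr": [0, 0, 0], "claw": 0}, {"travel": [-9, 15, 0], "dr": [0, 0, 0], "claw": 0}, {"travel": [-10.5, 17.5, 0], "dr": [0, 0, 0], "claw": 0}, {"travel": [-12, 19.5, 0], "dr": [0, 0, 0], "claw": 0}, {"travel": [-12.5, 20.5, 0], "dr": [0, 0, 0], "claw": 0}, {"travel": [-12.5, 20.5, 0], "dr": [0, 0, 0], "claw": 0}, {"travel": [-12.5, 20.5, 0], "dr": [0, 0, 0], "claw": 0}])

```text
time_s: 15.6
tool_pos: [0.4562, -0.3122, 0.2249]
tool_rot: [-179.9, -0.0, 26.6]
force: [0.8, 1.0, 0.4]
grip_width: 0.0004
```

Run:
```python
from h import *
o=env.get_obs();print(o['time_s'],o['tool_pos'],o['force'])
t=env.read_camera('top');s=env.read_camera('scene');ct=env.calibration('top');cs=env.calibration('scene')
T=sorted([b[0] for b in blobs(t) if 200<b[0][0]<400 and b[1][4]<400],key=lambda p:p[1]);S=sorted([b[0] for b in blobs(s) if 200<b[0][0]<400 and b[0][1]>150],key=lambda p:-p[1])
for a,b in zip(T,S): print(*[np.round(v,4) for v in tri(ct,a,cs,b)])
cv2.imwrite('pics/f.png',np.vstack([t[90:270,200:440],s[130:310,180:420]]).repeat(1,0))
f=cv2.imread('pics/f.png');cv2.imwrite('pics/f2.png',cv2.resize(np.hstack([f[:180],f[180:]]),(800,300)))
```

```text
15.6 [ 0.45618203 -0.31215912  0.22490841] [0.81221234 0.99967591 0.38376719]
[0.6387 0.0335 0.0687] 0.0005
[0.6024 0.0508 0.0683] 0.001
[0.5661 0.0682 0.0678] 0.0005
[0.5297 0.0854 0.0678] 0.0007
[0.4934 0.1026 0.0675] 0.0009
```

View pics/f2.png

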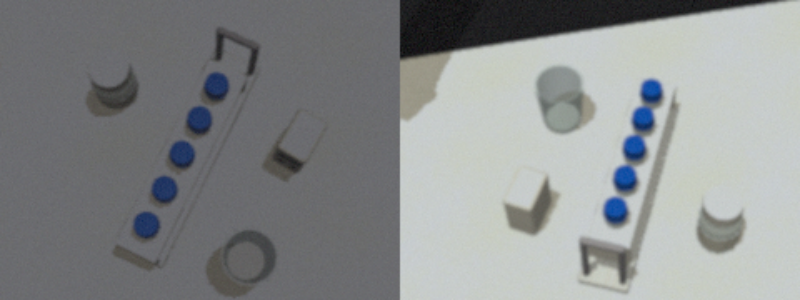

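Both views show five caps seated level: (217,85) to (146,225) in the left half and (615,210) to (651,90) in the right. The rack, jar, timer and beaker are upright where they were. All caps came down to about the same height, 5.5 to 7 mm lower, and none moved sideways. Handing in.

```bash
python3 -c "
from cell import env
print(env.sign_off())"
```

```text
the job is handed in; nothing more can be done
None
```

I pushed the five caps down in order, from the handle end to the far end, using the shut fingertips. The job was handed in at about 15.7 s of the 48 s allowed, and no verdict came back.

- **Seating:** every cap stopped hard at a fingertip height of 76.4 mm, against 76 mm for fully seated. The force readings ended at about 9–12 N, well under the 40 N limit.
- **Last camera check:** all caps sit at the same level to about 1 mm, and are 5.5–7 mm lower than at the start. None shifted sideways by more than about 0.3 mm.
- **Surroundings:** the rack, beaker, jar and timer look upright and in place. I judged the beaker, jar and timer by eye in the last pictures and did not re-measure them.
- **Hand:** it finished well clear, 225 mm above the bench and off to the side.

No check failed. The only disagreement was 1–3 mm between the top, scene and wrist cameras on where the caps were, which was too small to matter on a 25 mm cap.

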